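Rosin pan to the extractor, damper held open

ROBOT

A 6-joint arm with a two-finger parallel gripper is mounted at the origin on the work surface. World frame = base frame: x ahead of the robot, y to its left, z up, the work surface at z = 0. Lengths are in m, angles in rad, forces in N, time in s.
With the tool pointing down it reaches from about 0.25 to 0.775 m from the base axis. Payload 4 kg.
Tool frame: the origin (TCP) lies at the centre of the arm's flange, where the gripper is bolted on; the fingertips stand 199 mm ahead of it and the grasp point (between the pads) lies 180 mm ahead of it (robot.tcp_to_tips is the distance from the TCP to the fingertips, in m); z points along the fingers, y is the line along which they close (so a half turn about z gives the same grasp; the last joint's range is limited). The gripper opens to 94 mm and grips with 3 to 60 N. Pads are 16 mm wide; open, the fingers measure 119 mm over their backs; the gripper's body (75 mm by 177 mm) begins 78 mm behind the grasp point.
Start: joints at [1.224, 0.087, 1.371, -0, 1.684, -0.103], TCP at [0.133, 0.534, 0.405] pointing down, gripper open.
Joint ranges: [-3.1, 3.1], [-0.76, 2.03], [0.27, 2.55], [-1.08, 4.22], [0.17, 2.65], [-2.57, 2.57]. Speed limits (rad/s): [2.79, 2.79, 3.14, 3.14, 3.14, 3.14].

INTERFACE

Orientations are given as [roll, pitch, yaw] about the fixed x, y, z axes, in that order (R = Rz(yaw) Ry(pitch) Rx(roll)).
In Python, from bench import telemetry, snapshot, ticket, robot gives the robot as it stands.
- The arm moves only by the tool apply_moves, never from a script. Its argument "moves" is a list that holds one entry, the list of rows, each a list of 5 numbers: the shift along the tool's x, y, z in units of 50 mm (1.0 is 50 mm), then the turn about the tool's z in units of 10 degrees (1.0 is 10 degrees), then the closure, from 0 (fully open) to 1 (shut). A call has 1 to 10 rows; each row is the pose to reach, as a shift and turn from the pose commanded when the call began, along the tool's axes at that moment; what a row does not reach only later rows make up. A row lasts 1/8 s, in which the tool goes at most 62.5 mm and 10.7 degrees, less where a joint would pass 70% of its speed; a pose out of reach is approached as far as the arm can. A call with a gripper value outside its range is refused whole. The fingers move at their own pace and stop on an object; the grip force is fixed at half the most. Time passes only in rows, so rows that repeat a pose let the fingers close. It gives the time, the measured TCP pose, the force, the opening and the grip force at its end, in the units of the state.
- telemetry.get_obs(): the state, without advancing time (a new reading comes with each control period).
- snapshot(name): name is "side" or "top"; returns a dict with "image" (480x640x3 uint8, red, green, blue), "fovy" (degrees; the focal length in pixels is half the picture's height over the tangent of half this angle, whatever the lens; pixels are square), "cx", "cy" (the principal point, pixels), "R" (3x3) and "t" (3): a world point X has camera coordinates R X + t. Camera axes: x right, y down, z forward; pixel columns grow to the right and rows downward; lengths in m; the calibration is good to about 2 mm. A picture is of the moment at which its call begins. There is no depth.
- ticket.close_job(): hands the job in; it is judged then, once.
The state is a dict: "time": time; "joint_positions": joint angles; "qvel": joint speeds; "joint_torque": joint torques, N m; "tool_pos": TCP position; "ee_rot": TCP orientation; "wrist_force": force on the tool from outside, world axes, zero at the start; "wrist_torque": the same for the moment, N m; "width": finger opening in m; "finger_force": force on a finger pad.
Only numpy, scipy, OpenCV 4.12 (cv2) and the standard library are available. Lean on these libraries where they do the work, as an engineer would, in place of code of your own. Each camera call takes 0.05 s, during which the arm holds its last target. There are 200 camera calls.

TASK

Slide the saucepan along the hob, without lifting or tipping it, from the far ring to the middle of the ring beside the extraction column, and let go of it. Then take the black bar of the column's sprung damper slide and pull it out until its pointer is in line with the pointer of the clip on the rail. Keep it there, finishing while you still hold it open, and leave the mortar, flask and tin where they stand.

Things in the scene. Friction and masses are not known exactly. Their poses are not given: they have to be found in the camera images.
- hob: Fixed two-zone bench hob, 290 x 470 x 60 mm, black glass top on a steel case; the flat top is 60 mm above the bench. Origin under its centre on the bench, x away from the robot, y along its length towards the extraction column, z up. Two knobs stick 18 mm out of its front (-x) side, below the top.
- ring_by_extractor (a point): Centre of the grey printed ring (160 mm outside diameter, flush) on the hob top at the column's end (+y). The saucepan goes here.
- ring_far (a point): Centre of the other printed ring, 210 mm away at the hob's -y end; the saucepan starts standing on it, up to about 10 mm off centre.
- pan_center (a point): Steel saucepan with amber rosin lumps in it: 130 mm across, 75 mm high, 0.4 to 0.65 kg, loose. The point is on its axis half-way up, 37.5 mm above its underside. z is up, and its handle points along -x.
- pan_handle (a point): The place to grip the saucepan's straight level black handle: the point in the middle of its section, 125 mm from the pan's axis (60 mm beyond the rim). The handle is 20 mm wide and 14 mm high, its middle 58 mm above the pan's underside (118 mm above the bench), and its black part runs from 88 to 212 mm from the pan's axis, along x of this point.
- damper (a joint): How far the damper slide is pulled out (m): 0 shut, 0.08 at its stop. Springs always draw it shut: about 6 N at 0, rising 0.9 N for each 10 mm, to 12 N or so at the clip.
- damper_bar (a point): Middle of the black handle bar of the damper slide, a bow handle: a level round bar 16 mm in diameter and 88 mm long, along y of this point, 96 mm above the bench, held by two stems at its ends, 66 mm apart inside; there is 42 mm of open space between the bar and the steel crosshead behind it, clear down to the bench. Pulling out is along -x of this point, away from the column, level. z is up.
- damper_pointer (a point): Tip of the small steel pointer on the crosshead of the slide, at its +y end next to the rail, 104 mm above the bench; it moves with the slide and lies 55 mm behind the bar (+x) and 77 mm to its +y side. x as for the bar.
- clip_pointer (a point): Tip of the black pointer line on top of the steel clip (12 mm long) fixed on the aluminium scale rail, 104 mm above the bench; the mark to pull to, drawn 30 to 60 mm out from where the slide's pointer is when shut. x is the slide's line, -x outward: pointers are in line when they have the same x along it. The clip does not move.
- extractor: Fixed extraction column: round grey duct 100 mm across rising from a bench flange, square cast gate body 130 x 124 mm (76 to 110 mm up) with the damper slide, louvred intake head 124 mm across, top 200 mm up. Origin on its axis at bench height; -x is the way the slide comes out (roughly towards the robot). The rail is 80 to 94 mm to its +y side and reaches 190 mm out from the axis.
- mortar_center (a point): Bystander: white mortar 124 mm across and 75 mm high with its pestle, beside the hob's far (-y) end, next to the flask; point on its axis 40 mm up.
- flask_center (a point): Bystander: green glass conical flask 84 mm across and 135 mm high, beside the hob's far (-y) end, next to the mortar; point on its axis 65 mm up.
- tin_center (a point): Bystander: round black tin 75 mm across and 48 mm high, beyond the rail on the column's +y side; point on its axis 24 mm up.

How it is judged:
On the way, in this order (a step that is already met when the one before it is completed fails the run):
1. the saucepan stands on the ring beside the column, let go (horizontal distance between pan_center and ring_by_extractor below 0.015 m and z of pan_center in the frame of hob below 0.1015 m and angle between pan_center's own z axis and vertical below 0.06 rad and contact force between each of the fingers, the arm and pan below 0.2 N and linear speed of pan below 0.01 m/s), for 0.3 s.
2. the damper slide is held at the clip (x of damper_pointer in the frame of clip_pointer between -0.005 and 0.005 m and contact force between the fingers and damper above 4 N and velocity of joint damper between -0.01 and 0.01 m/s), for 0.8 s.
At the end, for the whole second after the job is handed in: Damper pointer within 5 mm of the clip pointer, at rest, held by the fingers (over 4 N); saucepan flat on the hob, untouched, centred within 15 mm on the ring by the column; mortar, flask and tin within 20 mm of their places (all of step 2 and horizontal distance between pan_center and ring_by_extractor below 0.015 m and z of pan_center in the frame of hob below 0.1015 m and angle between pan_center's own z axis and vertical below 0.06 rad and contact force between each of the fingers, the arm and pan below 0.2 N and distance of each of mortar_center, flask_center, tin_center from where it was at the start of the episode below 0.02 m); the arm keeps its last pose, push and grip.
It fails at once if the saucepan is lifted more than 8 mm off the hob (z of pan_center in the frame of hob above 0.1055 m).
It fails at once if the saucepan is tipped by more than 0.15 rad (angle between pan_center's own z axis and vertical above 0.15 rad).
It fails at once if the mortar is pushed more than 20 mm from its place (distance of mortar_center from where it was at the start of the episode above 0.02 m).
It fails at once if the flask is pushed more than 20 mm from its place (distance of flask_center from where it was at the start of the episode above 0.02 m).
It fails at once if the tin is pushed more than 20 mm from its place (distance of tin_center from where it was at the start of the episode above 0.02 m).
It also fails if it takes over 53 s, if anything falls off the work surface, if the arm or the gripper's body presses on something with over 40 N, if the wrist force passes 120 N, or if a joint passes its speed limit or range.

## Working session

There is one attempt and no reset: what is moved stays moved. The work goes in short steps, Python scripts to look and compute and a tool call to move; the robot and the scene stay as the last step left them, time stands still between calls to the robot, and variables do not carry over. Pictures are saved under pics/ and viewed, at most 10 in all, crops included, and the job is handed in when it is done.

Besides the shell and the picture viewer there is one more tool, called after "Emit:" in YAML: its name, and indented under it one key for each argument. apply_moves: Moves the arm, as the interface text tells. Its arguments: {"type":"object","properties":{"moves":{"type":"array","items":{"type":"array","items":{"type":"array","items":{"type":"number"}}}}},"required":["moves"]}

```bash
ls; mkdir -p pics
python3 - <<'E'
from bench import telemetry, snapshot, robot
import cv2, numpy as np
o=telemetry.get_obs(); print({k:np.round(v,4) for k,v in o.items()}, robot.tcp_to_tips)
for n in("side","top"):
    s=snapshot(n); cv2.imwrite(f"pics/{n}0.png",s["image"][:,:,::-1]); print(n,{k:np.round(v,4) for k,v in s.items() if k!="image"})
    np.savez(f"{n}0.npz",**s)
E
```

```text
pics
{'time': np.float64(0.0), 'joint_positions': array([ 1.2239,  0.088 ,  1.3723, -0.    ,  1.6836, -0.1031]), 'qvel': array([-0.0013,  0.0005, -0.0007, -0.001 , -0.0012, -0.001 ]), 'joint_torque': array([-6.00000e-04, -3.40178e+01, -3.02429e+01,  7.17000e-02,
        3.27000e-02, -2.00000e-04]), 'tool_pos': array([0.1327, 0.5336, 0.4035]), 'ee_rot': array([-3.1394e+00, -2.0000e-04,  2.8978e+00]), 'wrist_force': array([0.0255, 0.4744, 0.1357]), 'wrist_torque': array([ 0.0391,  0.0048, -0.0313]), 'finger_force': np.float64(0.0), 'width': np.float64(0.0944)} 0.1992
side {'fovy': np.float64(46.0649), 'cx': np.float64(321.6302), 'cy': np.float64(244.1347), 'R': array([[-9.541e-01, -2.996e-01,  9.000e-04],
       [-1.896e-01,  6.012e-01, -7.763e-01],
       [ 2.320e-01, -7.408e-01, -6.304e-01]]), 't': array([0.5486, 0.206 , 1.0981])}
top {'fovy': np.float64(55.1604), 'cx': np.float64(317.979), 'cy': np.float64(239.6177), 'R': array([[-0.0022, -0.9999,  0.0153],
       [-0.9988,  0.0015, -0.049 ],
       [ 0.0489, -0.0154, -0.9987]]), 't': array([-0.0144,  0.5643,  1.1702])}
```

View pics/top0.png

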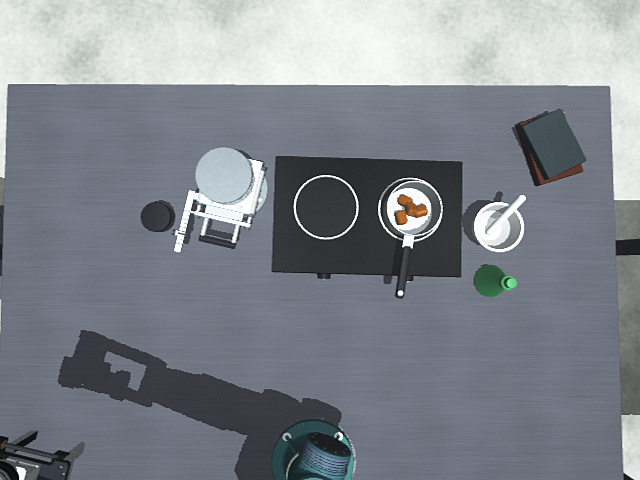

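View pics/side0.png

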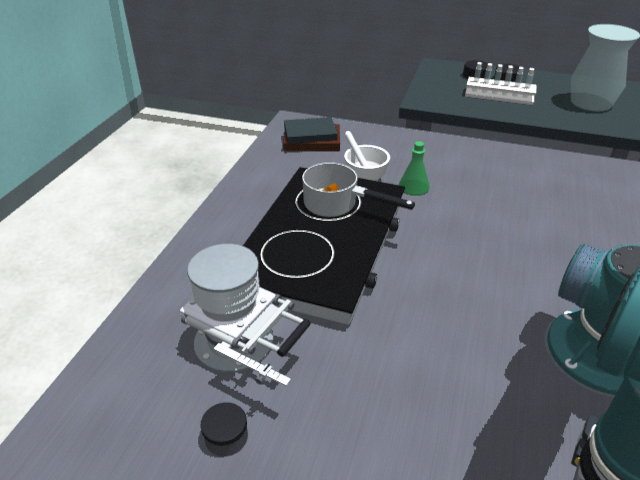

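The top view shows the free ring at about (326,207) and the pan at (410,208), its handle ending near (400,295). The damper bar is near (218,240) and the rail near (185,225). In the side view the bar is near (294,338) and the rail near (250,363). Next I'll zoom on the details and measure.

```bash
cat > h.py <<'E'
import numpy as np, cv2
from bench import telemetry, snapshot
def ray(s,u,v):
    f=240/np.tan(np.radians(float(s["fovy"]))/2); R=s["R"];t=s["t"]
    d=R.T@np.array([(u-s["cx"])/f,(v-s["cy"])/f,1.]); return -R.T@t,d
def onz(s,u,v,z):
    c,d=ray(s,u,v); return c+d*(z-c[2])/d[2]
def proj(s,X):
    f=240/np.tan(np.radians(float(s["fovy"]))/2); p=s["R"]@np.array(X)+s["t"]; return f*p[0]/p[2]+s["cx"],f*p[1]/p[2]+s["cy"]
def tri(a,pa,b,pb):
    c1,d1=ray(a,*pa);c2,d2=ray(b,*pb);A=np.stack([d1,-d2],1);k=np.linalg.lstsq(A,c2-c1,rcond=None)[0]
    p,q=c1+k[0]*d1,c2+k[1]*d2; return (p+q)/2,np.linalg.norm(p-q)
E
python3 - <<'E'
from h import *
T=np.load("top0.npz");S=np.load("side0.npz")
a=T["image"][140:265,130:280];b=S["image"][290:400,180:330]
z=lambda im:cv2.resize(im,None,fx=5,fy=5,interpolation=cv2.INTER_CUBIC)[:,:,::-1]
cv2.imwrite("pics/dt.png",z(a));cv2.imwrite("pics/ds.png",z(b))
g=cv2.cvtColor(T["image"],cv2.COLOR_RGB2GRAY)
# hob
m=(g<45).astype(np.uint8);m[:, :265]=0;m[:140]=0;m[300:]=0;m[:,470:]=0
c=max(cv2.findContours(m,0,2)[0],key=cv2.contourArea);print("hobrect",cv2.minAreaRect(c))
# ring
m=(g>90).astype(np.uint8);m[:,:285]=0;m[:,368:]=0;m[:165]=0;m[250:]=0
c=max(cv2.findContours(m,0,1)[0],key=cv2.contourArea);e=cv2.fitEllipse(c);print("ring",e,onz(T,*e[0],.06))
for dx,dy in((-1,0),(1,0)): print(onz(T,e[0][0]+dx*e[1][0]/2,e[0][1],.06))
# pan handle profile rows
for r in range(222,300,4): print(r,g[r,390:425])
E
```

```text
hobrect ((340.985107421875, 186.71929931640625), (68.53148651123047, 117.97903442382812), 37.5685920715332)
ring ((325.6855773925781, 206.7974395751953), (64.0519790649414, 64.58317565917969), 96.07024383544922) [ 0.64369044 -0.0340783   0.06      ]
[0.64372019 0.04548718 0.06      ]
[ 0.64366063 -0.11381489  0.06      ]
222 [148 254 250 249 255 243  86  54  68  97 122 125 126 119 106  90 148 250
 254 252 251 251 250 250 250 249 250 249 250 249 250 251 254 255 246]
226 [ 81  72  53 152 255 253 249 255 255 255 255 255 254 254 253 252 252 252
 252 251 252 252 252 253 253 254 255 255 255 248 165 158 164 163 167]
230 [ 48  62  78  90  86  80  73  87 245 255 212 175 177 176 179 181 181 182
 185 185 171 160 162 161 168 166 166 167 166 168 170 165 118  76  72]
234 [175 255 255 126  30  43  49  46  61  73  75  82  74  73 116 149 213 254
 255 255 225 205 176 120  94  90  88 125 178 251 255 255 255 255 149]
238 [ 53  44  49  38  40  73  84 121 181 198 173 107  29 111 255 255 252 252
 252 251 250 251 255 244  50  28  34  34  22 135 191 255 255 255 178]
242 [ 51  52  52  55  51  54  46  41  42  
[... 1217 characters left out ...]
68  34  62  75  71  70  67  54  54 103 140
 136 124 127 127 126 127 122 120 126 122 123 123 122 124 123 123 120]
286 [115 118 117 117 117 126  85  27  54  71  72  68  72  61  40  92 126 120
 118 118 120 116 120 118 121 119 121 119 123 119 121 119 120 119 120]
290 [121 119 119 122 127  90  27  34  41 140 192 153  81  38  67 114 124 121
 121 119 122 120 121 122 120 121 122 122 122 121 122 121 122 120 122]
294 [118 117 118 123 111  60  20  50 255 255 255 255 252  73  83 125 123 120
 122 120 122 121 122 118 122 120 121 122 121 121 120 119 121 120 119]
298 [119 117 116 117 117 121 119 121 103  86  74  58  92 123 121 117 116 118
 119 117 117 115 119 118 117 119 118 117 118 119 119 119 119 116 121]
```

View pics/dt.png

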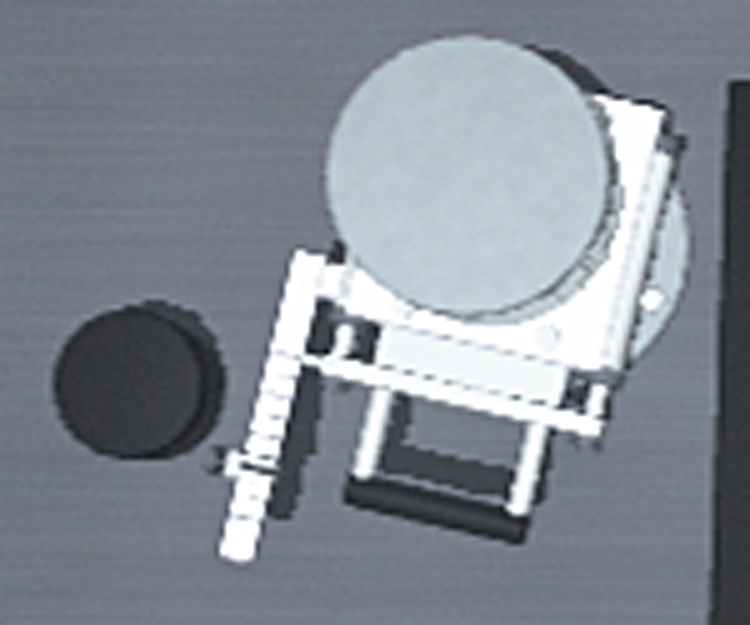

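View pics/ds.png

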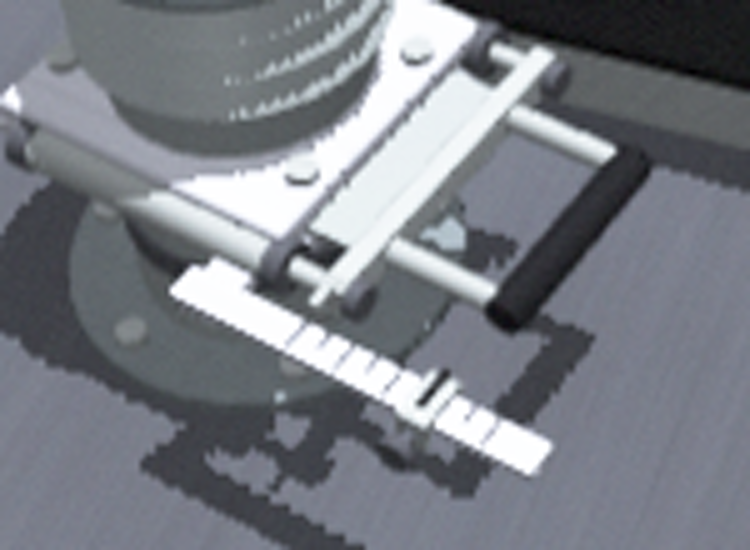

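Top crop: the bar runs from about (348,490) to (523,528), the clip line is at about (252,463), and the slide pointer is at about (298,358). Side crop: the clip line runs (418,405)–(445,372), the slide pointer tip is at about (318,300), and the bar runs (505,310)–(632,160).

Run:
```python
from h import *
T=np.load("top0.npz");S=np.load("side0.npz")
t=lambda x,y:(130+x/5-.4,140+y/5-.4); s=lambda x,y:(180+x/5-.4,290+y/5-.4)
B1=onz(T,*t(348,490),.096);B2=onz(T,*t(523,528),.096)
print("bar top",B1,B2,np.linalg.norm(B1-B2),(B1+B2)/2)
C1=onz(S,*s(505,310),.096);C2=onz(S,*s(632,162),.096)
print("bar side",C1,C2,np.linalg.norm(C1-C2),(C1+C2)/2)
for n,a,b in(("bar+y",t(348,490),s(505,310)),("bar-y",t(523,528),s(632,162)),("ptr",t(298,358),s(318,300)),("clip",t(275,467),s(445,374))): print(n,tri(T,a,S,b), onz(T,*a,.104),onz(S,*b,.104))
d=B1-B2;d/=np.linalg.norm(d); print("yaw of slide frame",np.degrees(np.arctan2(-d[0],d[1])))
r1=onz(T,*t(308,255),.1);r2=onz(T,*t(238,555),.1);v=r1-r2;print("rail dir yaw",np.degrees(np.arctan2(v[1],v[0])),np.linalg.norm(v))
z=lambda im:cv2.resize(im,None,fx=5,fy=5,interpolation=cv2.INTER_CUBIC)[:,:,::-1]
im=np.clip(T["image"][170:302,365:485].astype(float)*1.0,0,255).astype(np.uint8); cv2.imwrite("pics/pt.png",cv2.resize(im,None,fx=4.5,fy=4.5,interpolation=cv2.INTER_CUBIC)[:,:,::-1])
```

```text
bar top [0.56550653 0.26964967 0.096     ] [0.54719754 0.18612426 0.096     ] 0.08550855462623613 [0.55635203 0.22788696 0.096     ]
bar side [0.56520686 0.266931   0.096     ] [0.54563978 0.18838228 0.096     ] 0.0809491964195261 [0.55542332 0.22765664 0.096     ]
bar+y (array([0.56488584, 0.2689091 , 0.09842925]), np.float64(0.0010185492481890085)) [0.56507631 0.26770993 0.104     ] [0.56247969 0.2731457  0.104     ]
bar-y (array([0.54683864, 0.18639271, 0.09364327]), np.float64(0.000923804750399726)) [0.54690041 0.1847917  0.104     ] [0.54311976 0.19542854 0.104     ]
ptr (array([0.62576416, 0.29064206, 0.10680971]), np.float64(0.003953282714852174)) [0.6279755  0.29205037 0.104     ] [0.62494623 0.28821703 0.104     ]
clip (array([0.57466212, 0.30269683, 0.10074849]), np.float64(0.003324089457097741)) [0.57605171 0.30232171 0.104     ] [0.57185049 0.30479635 0.104     ]
yaw of slide frame -12.363834650458111
rail dir yaw -12.387689815250841 0.1468857614666637
```

View pics/pt.png

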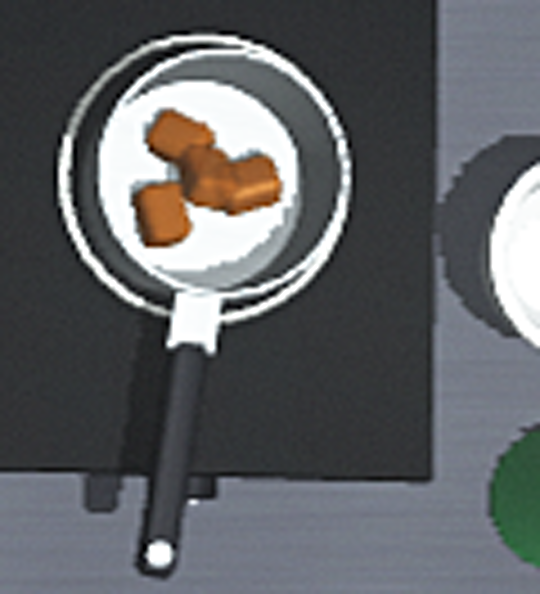

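The pan rim spans about (98..350, 48..298) in the crop, centre about (224,173). The handle's black part runs from (197,347) to (155,575).

Run:
```python
from h import *
T=np.load("top0.npz");S=np.load("side0.npz")
t=lambda x,y:(365+x/4.5-.4,170+y/4.5-.4)
P=onz(T,*t(224,173),.135); print("pan",P, "halfsizes",onz(T,*t(98,173),.135)-P,onz(T,*t(224,48),.135)-P)
a=onz(T,*t(192,349),.125);b=onz(T,*t(157,573),.125);print("handle",a,b,[np.linalg.norm((q-P)[:2]) for q in(a,b)])
d=(b-a)[:2];d/=np.linalg.norm(d);e=(b-P)[:2];e/=np.linalg.norm(e);print("dir",d,e,np.degrees(np.arctan2(d[1],-d[0])),np.degrees(np.arctan2(e[1],-e[0])))
print("grip",P[:2]+.125*d,P[:2]+.125*e)
print("far ring",onz(T,*t(205,176),.06))
hd=onz(T,130+470/5-.4,140+178/5-.4,.2);print("head",hd)
# side rim: bright ellipse of pan
g=cv2.cvtColor(S["image"],cv2.COLOR_RGB2GRAY)
for n,(u,v) in {"mort":(498,226),"flask":(490,281),"tin":(157,216)}.items(): print(n,onz(T,u,v,.05))
print("pan centre in side at", proj(S,P), "handle tip",proj(S,[*(P[:2]+.212*e),.118]))
R=cv2.Rodrigues
y=2.8978;tx=np.array([np.cos(y),np.sin(y)]);ty=np.array([np.sin(y),-np.cos(y)])
G=P[:2]+.125*e; D=G-[.1327,.5336];print("shift tool x,y units",D@tx/.05,D@ty/.05)
print("slide x axis in tool yaw", )
```

```text
pan [ 0.63163051 -0.23824872  0.135     ] halfsizes [2.71821268e-05 6.53607648e-02 0.00000000e+00] [ 0.06517643 -0.00081721  0.        ]
handle [ 0.54086981 -0.22266927  0.125     ] [ 0.42501307 -0.20314773  0.125     ] [np.float64(0.09208813278667598), np.float64(0.2095777854065525)]
dir [-0.98609963  0.16615508] [-0.98587473  0.16748435] 9.564342125076356 9.641586039182286
grip [ 0.50836806 -0.21747934] [ 0.50839617 -0.21731318]
far ring [ 0.638819   -0.24470015  0.06      ]
head [0.69605302 0.19286494 0.2       ]
mort [ 0.59616869 -0.46819915  0.05      ]
flask [ 0.45822151 -0.44508879  0.05      ]
tin [0.62202034 0.38609894 0.05      ]
pan centre in side at (np.float64(329.00845814034255), np.float64(175.79775646350646)) handle tip (np.float64(413.1475756083627), np.float64(205.27079131763855))
shift tool x,y units -10.916914090790923 -12.760418238611932
slide x axis in tool yaw
```

Emit:
apply_moves:
  moves:
    - [[-0.6,-0.7,0,-0.1,0],[-1.4,-1.6,0,-0.2,0],[-2.3,-2.7,0,-0.4,0],[-3.2,-3.8,0,-0.44,0],[-4.1,-4.8,0,-0.44,0],[-5.0,-5.9,0,-0.44,0],[-6.0,-7.0,0,-0.44,0],[-6.9,-8.1,0,-0.44,0],[-7.8,-9.2,0,-0.44,0],[-8.7,-10.2,0,-0.44,0]]

```text
time: 1.35
tool_pos: [0.403, -0.0111, 0.4045]
ee_rot: [3.141, 0.0, 2.974]
wrist_force: [0.4, 0.5, -0.6]
width: 0.094
finger_force: 0.0
```

Emit:
apply_moves:
  moves:
    - [[0,0,0,0,0],[0,0,0,0,0],[0,0,0,0,0]]

```text
time: 1.72
tool_pos: [0.4024, -0.0078, 0.4046]
ee_rot: [3.141, -0.0, 2.977]
wrist_force: [-0.5, -0.3, 0.6]
width: 0.094
finger_force: 0.0
```

Emit:
apply_moves:
  moves:
    - [[-0.4,-0.55,0,0,0],[-0.8,-1.1,0,0,0],[-1.3,-1.8,0,0,0],[-1.8,-2.5,0,0,0],[-2.3,-3.1,0,0,0],[-2.78,-3.79,0,0,0],[-2.78,-3.79,0,0,0],[-2.78,-3.79,0.5,0,0],[-2.78,-3.79,1.0,0,0],[-2.78,-3.79,1.0,0,0]]

```text
time: 2.98
tool_pos: [0.5079, -0.2166, 0.3527]
ee_rot: [3.139, -0.005, 2.977]
wrist_force: [-0.1, 0.5, 0.2]
width: 0.0936
finger_force: 0.0
```

Run:
```python
from h import *
o=telemetry.get_obs();print(o["tool_pos"],o["ee_rot"])
y=o["ee_rot"][2];tx=np.array([np.cos(y),np.sin(y)]);ty=np.array([np.sin(y),-np.cos(y)])
D=np.array([.5084,-.2173])-o["tool_pos"][:2];print(D@tx/.05,D@ty/.05,(o["tool_pos"][2]-.298)/.05)
```

```text
[ 0.50789406 -0.2166449   0.35266814] [ 3.13947725 -0.00459295  2.97737492]
-0.012124535651569844 -0.011271597040972098 1.0933627659508482
```

Emit:
apply_moves:
  moves:
    - [[0,0,0.4,0,0],[0,0,0.8,0,0],[0,0,1.09,0,0],[0,0,1.09,0,0],[0,0,1.09,0,0.4],[0,0,1.09,0,0.6],[0,0,1.09,0,0.7],[0,0,1.09,0,0.8],[0,0,1.09,0,0.9],[0,0,1.09,0,0.9]]

```text
time: 4.22
tool_pos: [0.5083, -0.219, 0.3001]
ee_rot: [3.141, -0.0, 2.975]
wrist_force: [-0.3, 0.8, 0.5]
width: 0.038
finger_force: 0.0
```

Run:
```python
from h import *
s=snapshot("side");np.savez("s1.npz",**s);cv2.imwrite("pics/s1.png",cv2.resize(s["image"][100:300,230:480],None,fx=3,fy=3)[:,:,::-1])
o=telemetry.get_obs();print({k:np.round(v,4) for k,v in o.items() if 'joint' not in k})
```

```text
{'time': np.float64(4.275), 'qvel': array([ 0.0002,  0.0011,  0.0017, -0.0016, -0.0014,  0.0013]), 'tool_pos': array([ 0.5083, -0.219 ,  0.3001]), 'ee_rot': array([ 3.1415e+00, -1.0000e-04,  2.9746e+00]), 'wrist_force': array([-0.0827, -0.8497,  0.348 ]), 'wrist_torque': array([ 0.0086, -0.0317,  0.0209]), 'finger_force': np.float64(0.0), 'width': np.float64(0.0336)}
```

View pics/s1.png

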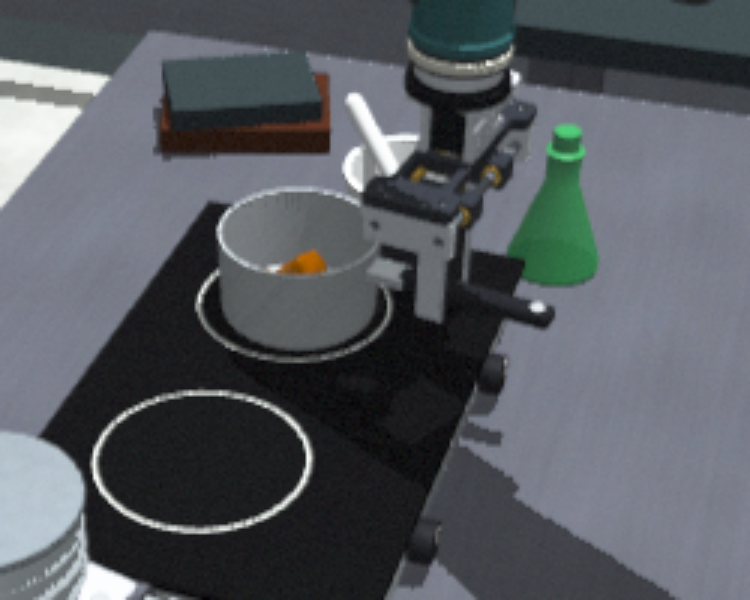

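The fingers straddle the handle at about crop (430,290) and are still closing, so I'll finish the grip.

Emit:
apply_moves:
  moves:
    - [[0,0,0,0,1],[0,0,0,0,1],[0,0,0,0,1],[0,0,0,0,1],[0,0,0,0,1]]

```text
time: 4.9
tool_pos: [0.5083, -0.2189, 0.3001]
ee_rot: [3.141, -0.0, 2.975]
wrist_force: [-0.1, 1.0, 0.4]
width: 0.0198
finger_force: 30.0
```

Run:
```python
from h import *
o=telemetry.get_obs();print({k:np.round(v,4) for k,v in o.items() if 'joint' not in k})
y=o["ee_rot"][2];tx=np.array([np.cos(y),np.sin(y)]);ty=np.array([np.sin(y),-np.cos(y)])
D=np.array([.6437,-.0341])-[.6316,-.2382];print(D@tx/.05,D@ty/.05)
```

```text
{'time': np.float64(4.9), 'qvel': array([ 0.0011, -0.    ,  0.0009, -0.0005, -0.0008,  0.0001]), 'tool_pos': array([ 0.5083, -0.2189,  0.3001]), 'ee_rot': array([ 3.1411e+00, -2.0000e-04,  2.9747e+00]), 'wrist_force': array([-0.1315,  0.9749,  0.3638]), 'wrist_torque': array([ 0.1961, -0.0184,  0.0773]), 'finger_force': np.float64(30.0017), 'width': np.float64(0.0198)}
0.43948556990621473 4.065481574653145
```

Emit:
apply_moves:
  moves:
    - [[0.01,0.1,0,0,1],[0.03,0.3,0,0,1],[0.05,0.5,0,0,1],[0.08,0.75,0,0,1],[0.11,1.0,0,0,1],[0.14,1.25,0,0,1],[0.16,1.5,0,0,1],[0.19,1.75,0,0,1],[0.22,2.0,0,0,1],[0.22,2.0,0,0,1]]

```text
time: 6.15
tool_pos: [0.5141, -0.1171, 0.3001]
ee_rot: [3.14, -0.001, 2.977]
wrist_force: [-0.6, 1.0, -0.0]
width: 0.0198
finger_force: 30.0
```

Emit:
apply_moves:
  moves:
    - [[0.02,0.2,0,0,1],[0.05,0.45,0,0,1],[0.08,0.7,0,0,1],[0.1,0.95,0,0,1],[0.13,1.2,0,0,1],[0.16,1.45,0,0,1],[0.19,1.7,0,0,1],[0.21,1.9,0,0,1],[0.22,2.06,0,0,1],[0.22,2.06,0,0,1]]

```text
time: 7.4
tool_pos: [0.5204, -0.0143, 0.3001]
ee_rot: [3.14, -0.0, 2.976]
wrist_force: [0.2, -0.6, -1.5]
width: 0.0198
finger_force: 30.0
```

Run:
```python
from h import *
o=telemetry.get_obs();print({k:np.round(v,4) for k,v in o.items() if 'joint' not in k})
s=snapshot("top");np.savez("t1.npz",**s);cv2.imwrite("pics/t1.png",cv2.resize(s["image"][165:295,260:400],None,fx=4.5,fy=4.5,interpolation=cv2.INTER_CUBIC)[:,:,::-1])
```

```text
{'time': np.float64(7.4), 'qvel': array([-0.0107,  0.0008,  0.0001,  0.0031,  0.0036, -0.0093]), 'tool_pos': array([ 0.5204, -0.0143,  0.3001]), 'ee_rot': array([ 3.1404e+00, -4.0000e-04,  2.9761e+00]), 'wrist_force': array([ 0.1857, -0.6236, -1.5082]), 'wrist_torque': array([ 0.029 ,  0.0246, -0.041 ]), 'finger_force': np.float64(29.995), 'width': np.float64(0.0198)}
```

View pics/t1.png

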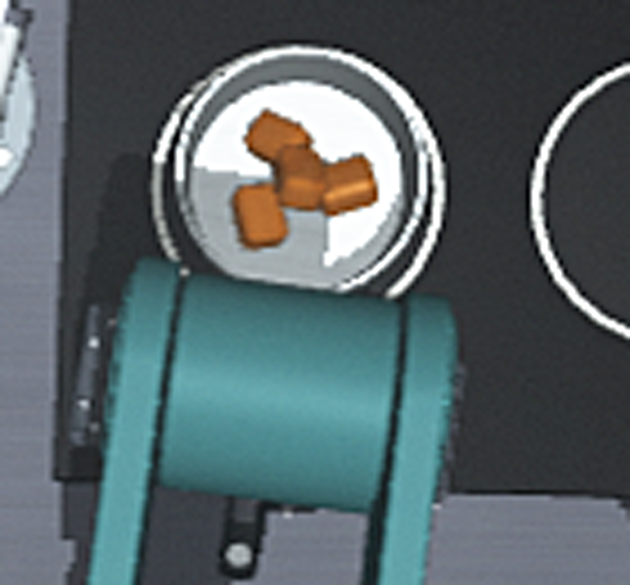

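The pan rim spans x 176..430 with its top at 48, so its centre is about (303,175) in the crop. I'll compute its offset from the ring.

Run:
```python
from h import *
T=np.load("t1.npz")
t=lambda x,y:(260+x/4.5-.4,165+y/4.5-.4)
P=onz(T,*t(303,175),.135);print(P,[np.linalg.norm(onz(T,*t(*q),.135)-P) for q in((176,175),(430,175),(303,48))])
print("ring edges",onz(T,*t(153,185),.06),onz(T,*t(446,185),.06))
```

```text
[ 0.64234625 -0.03456676  0.135     ] [np.float64(0.06552536890558283), np.float64(0.06564957651007887), np.float64(0.06609282441880944)]
ring edges [0.64643114 0.04563607 0.06      ] [ 0.64637652 -0.11632413  0.06      ]
```

The pan is within 2 mm of the ring centre, so I'll release it and rise.

Emit:
apply_moves:
  moves:
    - [[0,0,0,0,0.9],[0,0,0,0,0.6],[0,0,0,0,0.4],[0,0,0,0,0.4],[0,0,0,0,0.4],[0,0,0,0,0.4],[0,0,-0.3,0,0.4],[0,0,-0.9,0,0.4],[0,0,-1.6,0,0.4],[0,0,-2.2,0,0.4]]

```text
time: 8.7
tool_pos: [0.5203, -0.0151, 0.4129]
ee_rot: [3.141, 0.003, 2.975]
wrist_force: [0.9, -0.0, -1.2]
width: 0.0566
finger_force: 0.0
```

Run:
```python
from h import *
o=telemetry.get_obs();print({k:np.round(v,4) for k,v in o.items() if 'joint' not in k})
y=o["ee_rot"][2];tx=np.array([np.cos(y),np.sin(y)]);ty=np.array([np.sin(y),-np.cos(y)])
a=np.radians(12.37);sx=np.array([np.cos(a),-np.sin(a)]);B=np.array([.5562,.2279])
for n,k in(("pre",-.1),("over",.0),("gap",.029)):
  G=B+k*sx;D=G-o["tool_pos"][:2];print(n,G,D@tx/.05,D@ty/.05)
print("turn", (y-(np.pi-a))/np.radians(10))
print("axis dist", (np.array([.69605,.19286])-B)@sx)
```

```text
{'time': np.float64(8.7), 'qvel': array([-8.000e-04, -5.360e-02, -4.097e-01,  0.000e+00,  4.696e-01,
        1.000e-04]), 'tool_pos': array([ 0.5203, -0.0151,  0.4129]), 'ee_rot': array([3.1414e+00, 2.5000e-03, 2.9747e+00]), 'wrist_force': array([ 0.9078, -0.0264, -1.178 ]), 'wrist_torque': array([-0.009 ,  0.032 , -0.0363]), 'finger_force': np.float64(0.0), 'width': np.float64(0.0566)}
pre [0.45852154 0.24932239] 2.097456613972517 5.010499697806459
over [0.5562 0.2279] 0.09985299566406113 4.9126233261891645
gap [0.58452675 0.22168751] -0.47945205364539034 4.88423917842015
turn 0.2805071930549518
axis dist 0.14410972938115973
```

Emit:
apply_moves:
  moves:
    - [[-0.05,0.5,0,0.1,1],[-0.1,1.1,0,0.2,1],[-0.2,1.8,0,0.28,1],[-0.26,2.5,0,0.28,1],[-0.33,3.2,0,0.28,1],[-0.4,3.9,0,0.28,1],[-0.45,4.5,0,0.28,1],[-0.48,4.88,0,0.28,1],[-0.48,4.88,0,0.28,1],[-0.48,4.88,0,0.28,1]]

```text
time: 9.95
tool_pos: [0.5846, 0.2207, 0.4105]
ee_rot: [-3.141, 0.0, 2.925]
wrist_force: [0.6, -0.9, 0.5]
width: 0.0003
finger_force: 0.0
```

Run:
```python
from h import *
o=telemetry.get_obs();print({k:np.round(v,4) for k,v in o.items() if 'joint' not in k})
y=o["ee_rot"][2];tx=np.array([np.cos(y),np.sin(y)]);ty=np.array([np.sin(y),-np.cos(y)])
a=np.radians(12.37);sx=np.array([np.cos(a),-np.sin(a)]);B=np.array([.5562,.2279])
G=B+.029*sx;D=G-o["tool_pos"][:2];print(D@tx/.05,D@ty/.05,(o["tool_pos"][2]-.276)/.05,"turn", (y-(np.pi-a))/np.radians(10))
T=snapshot("top");cv2.imwrite("pics/t2.png",T["image"][:,:,::-1]);np.savez("t2.npz",**T)
```

```text
{'time': np.float64(9.95), 'qvel': array([-0.0098, -0.0058,  0.0072,  0.0025, -0.0029,  0.0026]), 'tool_pos': array([0.5846, 0.2207, 0.4105]), 'ee_rot': array([-3.1411e+00,  3.0000e-04,  2.9250e+00]), 'wrist_force': array([ 0.5649, -0.8666,  0.4914]), 'wrist_torque': array([-0.0044, -0.045 , -0.0126]), 'finger_force': np.float64(0.0), 'width': np.float64(0.0003)}
0.00563917074442119 0.019757329559448096 2.6904242733430905 turn -0.004126791944346944
```

Emit:
apply_moves:
  moves:
    - [[0,0,0.4,0,1],[0,0.02,0.9,0,1],[0,0.02,1.3,0,1],[0,0.02,1.6,0,1],[0,0.02,1.9,0,1],[0,0.02,2.1,0,1],[0,0.02,2.3,0,1],[0,0.02,2.5,0,1],[0,0.02,2.69,0,1],[0,0.02,2.69,0,1]]

```text
time: 11.25
tool_pos: [0.5846, 0.2224, 0.2745]
ee_rot: [-3.141, -0.002, 2.926]
wrist_force: [-0.3, 0.5, 0.8]
width: 0.0003
finger_force: 0.0
```

Run:
```python
from h import *
s=snapshot("side");np.savez("s2.npz",**s)
cv2.imwrite("pics/s2.png",cv2.resize(s["image"][220:400,170:370],None,fx=3,fy=3,interpolation=cv2.INTER_CUBIC)[:,:,::-1])
```

```text
(no output)
```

View pics/s2.png

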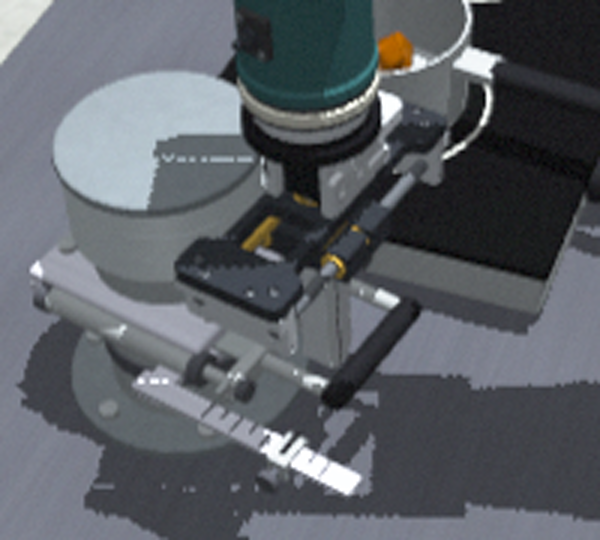

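The fingers are in the gap behind the bar (crop about (330,330)), and the clip line is at (290,440). Next I'll pull along tool +x.

Emit:
apply_moves:
  moves:
    - [[0.12,0,0,0,1],[0.22,0,0,0,1],[0.3,0,0,0,1],[0.4,0,0,0,1],[0.55,0,0,0,1],[0.7,0,0,0,1],[0.85,0,0,0,1],[1.0,0,0,0,1],[1.1,0,0,0,1],[1.2,0,0,0,1]]

```text
time: 12.55
tool_pos: [0.5285, 0.235, 0.2764]
ee_rot: [3.138, 0.011, 2.925]
wrist_force: [12.2, -0.0, -6.0]
width: 0.0006
finger_force: 5.5
```

Emit:
apply_moves:
  moves:
    - [[0.05,0,0,0,1],[0.05,0,0,0,1],[0.05,0,0,0,1]]

```text
time: 12.92
tool_pos: [0.526, 0.2357, 0.2764]
ee_rot: [3.138, 0.01, 2.925]
wrist_force: [9.5, -0.7, -5.4]
width: 0.0003
finger_force: 4.9
```

Run:
```python
from h import *
o=telemetry.get_obs();print({k:np.round(v,4) for k,v in o.items() if 'joint' not in k})
s=snapshot("side");np.savez("s3.npz",**s);t=snapshot("top");np.savez("t3.npz",**t)
a=cv2.resize(s["image"][315:395,205:305],None,fx=7,fy=7,interpolation=cv2.INTER_CUBIC)
cv2.imwrite("pics/s3.png",a[:,:,::-1])
print([np.abs(t["image"].astype(int)-np.load("top0.npz")["image"])[r:r+8,175:195].max() for r in (200,215,225)])
```

```text
{'time': np.float64(12.925), 'qvel': array([-0.0001,  0.002 , -0.0015, -0.0002,  0.0028,  0.0012]), 'tool_pos': array([0.526 , 0.2357, 0.2764]), 'ee_rot': array([3.1384, 0.0098, 2.9249]), 'wrist_force': array([ 9.5264, -0.6794, -5.3776]), 'wrist_torque': array([ 0.0772, -1.8974, -0.1036]), 'finger_force': np.float64(4.8626), 'width': np.float64(0.0003)}
[np.int64(7), np.int64(217), np.int64(215)]
```

View pics/s3.png

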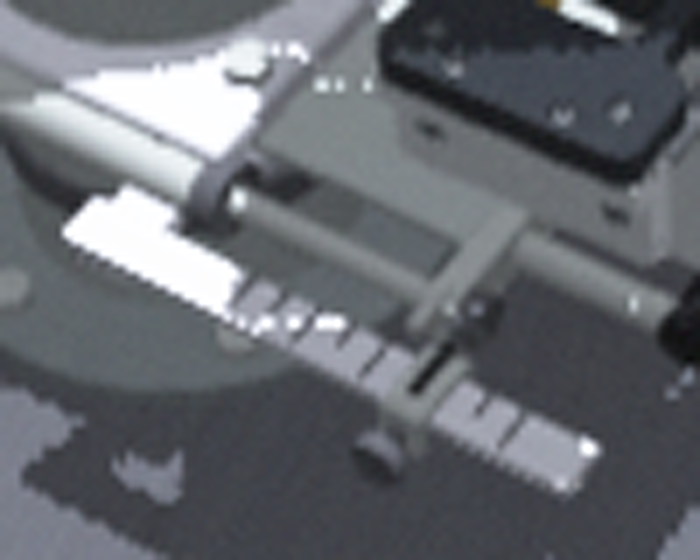

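The slide pointer tip is at about (418,325) and the clip line runs (412,390)–(450,346), so it is still a few mm short.

Run:
```python
from h import *
S=np.load("s3.npz");S0=np.load("side0.npz")
a=np.radians(12.37);sx=np.array([np.cos(a),-np.sin(a),0])
q=lambda x,y:(205+x/7-.43,315+y/7-.43)
p=onz(S,*q(418,325),.104);c=onz(S,*q(450,346),.104);c2=onz(S,*q(412,390),.104)
p0=onz(S0,180+318/5-.4,290+300/5-.4,.104)
print(p,c,c2,"remaining mm",(p-c)@sx*1e3,(p-c2)@sx*1e3,"travel",(p0-p)@sx*1e3)
d=(c2-c)[:2];print(np.degrees(np.arctan2(-d[0],d[1])))
# bar location in top
T=np.load("t3.npz")
```

```text
[0.58138235 0.30029619 0.104     ] [0.5717545  0.30388537 0.104     ] [0.57548056 0.31871092 0.104     ] remaining mm 10.173224369132795 9.709649971728219 travel 45.14016980668967
-14.107790319610906
```

Emit:
apply_moves:
  moves:
    - [[0.05,0,0,0,1],[0.1,0,0,0,1],[0.16,0,0,0,1],[0.16,0,0,0,1],[0.16,0,0,0,1]]

```text
time: 13.65
tool_pos: [0.5184, 0.2374, 0.2764]
ee_rot: [3.138, 0.011, 2.925]
wrist_force: [11.1, 1.4, -5.9]
width: 0.0003
finger_force: 5.3
```

Run:
```python
from h import *
o=telemetry.get_obs();print({k:np.round(v,4) for k,v in o.items() if 'joint' not in k})
s=snapshot("side");np.savez("s4.npz",**s);t=snapshot("top");np.savez("t4.npz",**t)
z=lambda im:cv2.resize(im,(400,500),interpolation=cv2.INTER_CUBIC)[:,:,::-1]
a=z(s["image"][340:380,247:279]);b=z(t["image"][195:260,165:217])
cv2.imwrite("pics/st4.png",np.hstack([a,b]))
```

```text
{'time': np.float64(13.65), 'qvel': array([ 0.001 ,  0.0018, -0.0012, -0.0016, -0.0017,  0.0006]), 'tool_pos': array([0.5184, 0.2374, 0.2764]), 'ee_rot': array([3.138 , 0.0106, 2.9248]), 'wrist_force': array([11.0673,  1.4035, -5.8566]), 'wrist_torque': array([ 0.0577, -2.0168, -0.0837]), 'finger_force': np.float64(5.2844), 'width': np.float64(0.0003)}
```

View pics/st4.png

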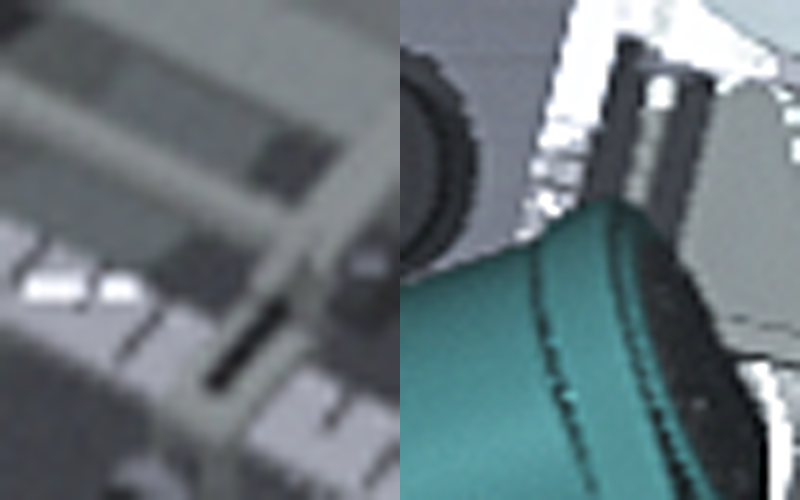

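In the side half, the clip line runs (212,382)–(280,305) and the pointer's tip meets the clip body near (265,285). The arm hides the pointer in the top half. I'll compute the offset from this.

Run:
```python
from h import *
S=np.load("s4.npz");a=np.radians(12.37);sx=np.array([np.cos(a),-np.sin(a),0]);sy=np.array([np.sin(a),np.cos(a),0])
q=lambda x,y:(247+x/12.5-.46,340+y/12.5-.46)
c=onz(S,*q(280,305),.104);c2=onz(S,*q(212,382),.104)
print("clip",c,c2)
for x,y in((265,285),(255,280),(275,270),(300,240)):
    p=onz(S,*q(x,y),.104);print((x,y),p,"rem mm",(p-c)@sx*1e3,"dy",(c-p)@sy*1e3)
# model: bar from fingers: bar = finger contact; travel
p=np.array([.58138,.30030,.104])-.0078*sx;u=proj(S,p);print("expected tip crop",((u[0]+.46-247)*12.5,(u[1]+.46-340)*12.5))
# pointer model from bar0
B=np.array([.5559,.2278,.096]);P0=B+.055*sx+.077*sy+[0,0,.008];print("model P0",P0,"clip travel side",(P0-c)@sx*1e3,(P0-c2)@sx*1e3,"top",(P0-[.57605,.30232,.104])@sx*1e3)
for i in range(340,372): print(i,*[f"{v:3d}" for v in cv2.cvtColor(S["image"],cv2.COLOR_RGB2GRAY)[i,254:279]])
```

```text
clip [0.57166586 0.30372885 0.104     ] [0.57550809 0.31832352 0.104     ]
(265, 285) [0.57481649 0.30119762 0.104     ] rem mm 3.6197330204685296 dy 1.797529528657781
(255, 280) [0.57640384 0.30081358 0.104     ] rem mm 5.252501140099879 dy 1.8325989160018745
(275, 270) [0.5744775  0.29843548 0.104     ] rem mm 3.8803321179838273 dy 4.568165463836352
(300, 240) [0.57315413 0.29267456 0.104     ] rem mm 3.821807521787331 dy 10.478837918253193
expected tip crop (np.float64(270.2221741433483), np.float64(291.26434427399556))
model P0 [0.62611839 0.2912301  0.104     ] clip travel side 55.865922110047265 55.23941733788623 top 51.281756743528604
340 130 133 137 133 133 132 134 135 133 134 134 135 133 134 129 124 118 115 111 108 108 110 110 111 111
341 111 122 129 133 133 135 135 133 135 132 133 134 134 134 131 132 133 129 121 117 115 108 111 110 112
342  87  95 111 121 129 134 134 133 133 133 133 134 134 133 135 134 134 134 134 130 124 119 113 110 111
343  87  87  88  98 109 120 129 134 132 133 134 136 133 132 134 134 134 134 133 133 133 128 122 117 111
344  86  83  84  93  95  97 112 12
[... 2177 characters left out ...]
 158 169 146 121  94 122 125  81  38  49  85  95  90  71  55  50  48  45  54
366 165 164 163 139  98 137 160 166 163 161 130 132  84  38  50 101 119 106  85  77  65  58  51  54  65
367 164 163 147  90 138 161 162 163 159 143 133 100  45  53 101 136 139 121  90  67  67  66  62  64  66
368 154 163 119 124 160 166 163 156 149 145 105  46  34  99 137 142 125  94  80  69  67  67  64  66  66
369 118 143 133 159 165 162 163 151 144 122  63  42  88 136 140 132 116 125 106  74  67  66  68  67  66
370  88  94 119 144 155 165 159 148 141  81  33  76 134 142 131 113 146 169 153 127  89  68  64  65  66
371  69  70  87  96 117 149 143 139 141 112  90 117 139 137 118 138 160 167 166 168 102  95  95  71  64
```

The pointer is about 3.8 mm short of the clip line's extension, so I'll make a small final pull and re-measure numerically.

Emit:
apply_moves:
  moves:
    - [[0.03,0,0,0,1],[0.07,0,0,0,1],[0.07,0,0,0,1],[0.07,0,0,0,1]]

```text
time: 14.25
tool_pos: [0.5151, 0.2381, 0.2764]
ee_rot: [3.138, 0.011, 2.925]
wrist_force: [11.5, 1.7, -6.4]
width: 0.0004
finger_force: 5.6
```

Run:
```python
from h import *
o=telemetry.get_obs();print(o["tool_pos"],o["wrist_force"])
S=snapshot("side");np.savez("s5.npz",**S)
g=cv2.cvtColor(S["image"],cv2.COLOR_RGB2GRAY)
for i in range(354,372): print(i,*[f"{v:3d}" for v in g[i,260:279]])
print()
g=cv2.cvtColor(np.load("top0.npz")["image"],cv2.COLOR_RGB2GRAY)
for i in range(206,238): print(i,*[f"{v:3d}" for v in g[i,172:198]])
```

```text
[0.51514099 0.23810396 0.27643784] [11.54572718  1.65566247 -6.43287566]
354 129 136 138 135 127 115  92  72  69  65  68  66  68  67  88 134 139 141 143
355 115 122 129 135 136 135 124 104  98  78  66  66  65  83 119 141 142 142 141
356 100 109 116 123 130 136 137 135 134 107  99  78  76 119 140 141 139 144 132
357  98  98  97 108 115 124 129 136 138 135 134 108 113 138 140 139 142 136 113
358 100  95  85  88  95 108 115 125 130 135 139 131 135 137 133 140 136 114  86
359  94  81  69  69  67  88  94 104 116 122 125 137 136 133 127 137 118  82  67
360  77  68  66  66  68  65  69  79  93 104 120 136 133 120 128 123  88  71  74
361  67  64  68  66  64  68  66  64  68  94 127 136 118  98 117 104  90  72  98
362  66  63  65  65  65  68  67  68  82 121 134 127 103  95  97 100 101  72 104
363  73  66  66  65  68  68  75  74  81 110 124 100 106  94  93  85  66  61  56
364 117 121 100  75  66  88 115  89  45  46  99  84  97  96  91  62  56  57  48
365 157 170 147 123  91 122 127  76  38  46  93  86  87  96  90  60  52  52  43
366 161 167 167 161 131 132  82  35  48 103 120 105  84  89  94  65
[... 3169 characters left out ...]
 171  54  66  72  67  70 103 131 128 129 128 129 125
232 114 108 110 201 254 235 155 158 249 255 255 255 255  97  65  66  67  67  61 102 130 128 127 123 125 123
233  93  52  73 229 255 230 114  50  66 113 137 176 188 139  72  66  67  63 102 128 125 126 126 124 124 125
234  70  60 124 249 255 255 255 248 225 163  78  65  55  73  76  69  69  63 104 134 129 126 126 125 127 128
235 123 117 118 157 165 196 251 255 255 255 255 255 182  94  65  66  65  61 103 127 126 123 121 125 124 126
236 125 128 125 117 106 202 255 251 245 249 255 253 128  79  67  66  66  62 102 129 123 124 123 122 123 127
237 123 122 121 116  99 255 255 255 255 255 255 255  59  62  64  66  67  60  99 126 120 120 121 122 123 127
```

The pointer is within about 1 mm of the clip line, and the top view's total travel of about 54.6 mm agrees. Last check is the pan and bystanders.

Run:
```python
from h import *
A=np.load("top0.npz");B=np.load("t1.npz");t=snapshot("top")
def cen(im,f,roi):
    i=im.astype(int);m=f(i[...,0],i[...,1],i[...,2]);k=np.zeros_like(m);k[roi]=m[roi];ys,xs=np.nonzero(k);return xs.mean().round(1),ys.mean().round(1),len(xs)
og=lambda r,g,b:(r>120)&(b<60)&(r>g+40); gr=lambda r,g,b:(g>r+40)&(g>b+30); wh=lambda r,g,b:(r>230); bk=lambda r,g,b:(r<45)
for n,im in(("0",A["image"]),("released?",B["image"]),("now",t["image"])):
    print(n,"rosin",cen(im,og,np.s_[170:250,280:460]),"flask",cen(im,gr,np.s_[250:310,465:530]),"mortar",cen(im,wh,np.s_[185:260,468:530]),"tin",cen(im,bk,np.s_[195:240,135:178]))
print(np.median(np.abs(t["image"].astype(int)-B["image"])[175:230,295:355]))
o=telemetry.get_obs();print(o["time"],o["wrist_force"],np.abs(o["qvel"]).max())
```

```text
0 rosin (np.float64(409.2), np.float64(209.1), 385) flask (np.float64(496.4), np.float64(286.8), 394) mortar (np.float64(496.7), np.float64(224.9), 1176) tin (np.float64(164.0), np.float64(218.9), 104)
released? rosin (np.float64(325.3), np.float64(204.7), 403) flask (np.float64(496.6), np.float64(286.8), 395) mortar (np.float64(496.8), np.float64(225.0), 1195) tin (np.float64(164.4), np.float64(219.2), 97)
now rosin (np.float64(325.2), np.float64(204.6), 400) flask (np.float64(496.6), np.float64(286.9), 392) mortar (np.float64(496.8), np.float64(225.0), 1191) tin (np.float64(163.6), np.float64(222.5), 185)
2.0
14.35 [11.66344936  0.44463609 -6.05052067] 0.0018567731026341925
```

Emit:
apply_moves:
  moves:
    - [[0,0,0,0,1],[0,0,0,0,1],[0,0,0,0,1],[0,0,0,0,1],[0,0,0,0,1],[0,0,0,0,1],[0,0,0,0,1],[0,0,0,0,1],[0,0,0,0,1],[0,0,0,0,1]]

```text
time: 15.6
tool_pos: [0.5151, 0.2381, 0.2764]
ee_rot: [3.138, 0.011, 2.925]
wrist_force: [10.9, 0.6, -7.1]
width: 0.0008
finger_force: 5.6
```

```bash
python3 -c "
from bench import ticket; print(ticket.close_job())"
```

```text
the job is handed in; nothing more can be done
None
```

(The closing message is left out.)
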